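Pack the electrician's van drawer

ROBOT

A 6-joint arm with a two-finger parallel gripper is mounted at the origin on the work surface. World frame = base frame: x ahead of the robot, y to its left, z up, the work surface at z = 0. Lengths are in m, angles in rad, forces in N, time in s.
With the tool pointing down it reaches from about 0.425 to 1.125 m from the base axis. Payload 14.9 kg.
Tool frame: the origin (TCP) lies midway between the tips of the shut fingers; the grasp point (between the pads) lies 19 mm behind it; z points along the fingers, y is the line along which they close (so a half turn about z gives the same grasp; the last joint's range is limited). The gripper opens to 91 mm and grips with 3 to 60 N. Pads are 32 mm wide; open, the fingers measure 118 mm over their backs; the gripper's body (76 mm by 178 mm) begins 60 mm behind the grasp point.
Start: joints at [1.314, 0.379, 1.734, -0, 1.028, -0.033], TCP at [0.155, 0.683, 0.214] pointing down, gripper open.
Joint ranges: [-2.77, 2.77], [-0.74, 2.19], [0, 2.66], [-1.06, 4.2], [0.31, 2.87], [-3.08, 3.08]. Speed limits (rad/s): [1.89, 1.89, 2.39, 3.14, 3.14, 3.14].

INTERFACE

Orientations are given as [roll, pitch, yaw] about the fixed x, y, z axes, in that order (R = Rz(yaw) Ry(pitch) Rx(roll)).
In Python, from rig import manip gives the robot as it stands. Calls block until the motion is done:
- manip.goto(position, orientation): joint-space move of the TCP to a pose.
- manip.move_straight(position, rotation=None, vel=0.15): straight line of the TCP; rotation=None keeps the orientation; vel is the mean speed in m/s.
- manip.move_j(angles): joint-space move.
- manip.gripper_open() and manip.clamp(grip_force=None): open the fingers fully, or close them until they stop; grip_force is the grip in N (None keeps the last).
- manip.sleep(seconds).
- manip.ik(position, orientation): joint angles nearest the present ones, or None.
- manip.get_image(name): name is "side" or "top" or "wrist"; returns a dict with "color" (384x512x3 uint8, red, green, blue), "fx", "fy", "cx", "cy" (pixels), "rvec" (rotation vector, rad) and "tvec" (3), from world to camera coordinates, as OpenCV has them. Camera axes: x right, y down, z forward; pixel columns grow to the right and rows downward; lengths in m; the calibration is good to about 2 mm. A picture is of the moment at which its call begins. There is no depth.
A pose or a line that the arm cannot do raises manip.IKError and nothing moves.
- manip.hand_in(): hands the job in; it is judged then, once.
Readings, each from a call of its own:
- manip.get_t(): time.
- manip.get_joint_pos(): joint angles.
- manip.get_joint_velocities(): joint speeds.
- manip.get_joint_efforts(): joint torques, N m.
- manip.get_position(): TCP position.
- manip.get_eef_rot(): TCP orientation.
- manip.get_ft_force(): force on the tool from outside, world axes, zero at the start.
- manip.get_torque(): the same for the moment, N m.
- manip.get_grip_width(): finger opening in m.
- manip.get_gripper_force(): force on a finger pad.
Only numpy, scipy, OpenCV 4.12 (cv2) and the standard library are available. Lean on these libraries where they do the work, as an engineer would, in place of code of your own. Each camera call takes 0.05 s, during which the arm holds its last target. There are 200 camera calls.

TASK

Pack the drawer. The battery pack goes on the drawer floor between the charger and the multimeter, side by side with them and lengthwise the same way; the drill-bit case goes straight behind the charger, in line with it, with the tape measure lying flat on the middle of its lid; and the tub of wall plugs stands straight behind the multimeter (behind = away from the drawer front with the pull handle). Leave the charger and the multimeter where they are, and leave the drill, the screwdriver and the roll of insulating tape alone.

Things in the scene. Friction and masses are not known exactly. Their poses are not given: they have to be found in the camera images.
- drawer: Open plywood drawer on the van deck, fixed, 425 (x) x 328 (y) x 72 mm high; walls 12, floor 8 mm thick. Origin: centre of underside; x points from its front (dark panel with steel pull handle, towards the robot) to its back, y to its left. A cross wall (x 94.5 to 106.5 mm) parts the front bay to be packed (inside x -200.5 to 94.5, y -152 to 152) from the narrow rear bay full of hand tools.
- charger: Battery charger already on the floor of the front bay, loose, grey, black top with two steel rails and brass contacts; 130 (x) x 95 (y) x 57 mm high. Origin: centre of underside, about 115 mm frontwards of the drawer's origin and 92 mm to its left or right. x lengthwise, to the drawer's back (within a few degrees).
- meter: Multimeter face up on the floor of the front bay, loose, black rubber boot, grey face with display and dial; 150 (x) x 72 (y) x 48 mm high. Origin: centre of underside, across the bay from the charger and level with it. x lengthwise, to the drawer's back (within a few degrees). About 100 mm are free between charger and meter, 134 mm between the meter's back and the cross wall.
- battery: Slide-on battery pack of a power tool, black, starts on the deck. Base 115 (x) x 75 (y) x 34 mm high; on it a raised rail block with brass contacts, 80 (x) x 44 (y) mm, from 34 to 58 mm above the underside, its middle 4 mm towards -x: grip this block across y. Origin: centre of its underside; x lengthwise. About 0.45 kg.
- bit_case: Flat grey drill-bit case with a plain lid, a steel clasp and hinges on its long sides, starts on the deck; 104 (x) x 60 (y) x 28 mm high. Origin: centre of its underside; x lengthwise. About 0.2 kg.
- tape: Tape measure lying on its side, grey with a round aluminium disc on top, starts on the deck; 62 (x) x 58 (y) x 33 mm high, flat sides at y = +-29 mm (from x = -19 to +31 mm). Origin: centre of its underside. About 0.2 kg.
- tub: Round screw-top tub of wall plugs, all white with a ribbed lid and a paper band, starts standing on the deck; 58 mm diameter, 44 mm high. Origin: centre of its underside. About 0.14 kg.
- drill: Bystander: cordless drill without battery, lying on its side on the deck at the robot's right, about 180 x 175 x 61 mm. Origin: under the middle of its motor housing; x towards the chuck.
- insulating_tape: Bystander: black roll of insulating tape lying flat on the deck, 68 mm diameter, 19 mm high. Origin: centre of its underside.
- screwdriver: Bystander: screwdriver with a black handle, 160 mm long, lying on the deck. Origin: underneath it, about the middle; x towards the tip.
Not all that is in view belongs to the job. Leave any green or orange look-alike of the meter alone. What is shaped like the tub but orange is not meant.

How it is judged:
At the end, for the whole second after the job is handed in: Battery on the floor between charger and meter, level within 20 mm; case behind charger, tub behind meter, each within 15 mm of its centre line; battery and case within 15 degrees of the charger; tape flat on the case within 14 mm of centre; all upright and at rest (x of battery in the frame of charger between -0.02 and 0.02 m and horizontal distance between battery and charger below 0.12 m and horizontal distance between battery and meter below 0.12 m and angle between the x axis of each of battery, bit_case and the x axis of charger, either way round below 0.26 rad and z of battery in the frame of drawer between 0 and 0.014 m and x of bit_case in the frame of charger between 0.11 and 0.168 m and y of bit_case in the frame of charger between -0.015 and 0.015 m and z of bit_case in the frame of drawer between 0 and 0.014 m and horizontal distance between tape and bit_case below 0.014 m and z of tape in the frame of bit_case between 0.024 and 0.034 m and x of tub in the frame of meter between 0.095 and 0.19 m and y of tub in the frame of meter between -0.015 and 0.015 m and z of tub in the frame of drawer between 0 and 0.014 m and angle between each of battery, bit_case, tape, tub's own z axis and vertical below 0.12 rad and linear speed of each of battery, bit_case, tape, tub below 0.02 m/s and angular speed of each of battery, bit_case, tape, tub below 0.2 rad/s); the robot touches nothing.
It fails at once if the charger is shifted by more than 20 mm (distance of charger from where it was at the start of the episode above 0.02 m).
It fails at once if the multimeter is shifted by more than 20 mm (distance of meter from where it was at the start of the episode above 0.02 m).
It fails at once if the drill is shifted by more than 25 mm (distance of drill from where it was at the start of the episode above 0.025 m).
It fails at once if the roll of insulating tape is shifted by more than 25 mm (distance of insulating_tape from where it was at the start of the episode above 0.025 m).
It fails at once if the screwdriver is shifted by more than 25 mm (distance of screwdriver from where it was at the start of the episode above 0.025 m).
It also fails if it takes over 125 s, if anything falls off the work surface, if the arm or the gripper's body presses on something with over 40 N, if the wrist force passes 120 N, or if a joint passes its speed limit or range.

## Working session

There is one attempt and no reset: what is moved stays moved. The work goes in short steps, each a Python script; the robot and the scene stay as the last script left them, time stands still between calls to the robot, and variables do not carry over. Pictures are saved under pics/ and viewed, at most 14 in all, crops included, and the job is handed in when it is done.

```bash
mkdir -p pics; cat > h.py <<'E'
import numpy as np, cv2
from rig import manip
def cam(name):
    return manip.get_image(name)
def save(im,fn): cv2.imwrite('pics/'+fn,cv2.cvtColor(im,cv2.COLOR_RGB2BGR))
def ray(c,u,v,z):
    R=cv2.Rodrigues(np.array(c['rvec'],float))[0]; t=np.array(c['tvec'],float).ravel()
    o=-R.T@t; d=R.T@np.array([(u-c['cx'])/c['fx'],(v-c['cy'])/c['fy'],1.])
    return o+d*(z-o[2])/d[2]
def proj(c,p):
    K=np.array([[c['fx'],0,c['cx']],[0,c['fy'],c['cy']],[0,0,1]],float)
    return cv2.projectPoints(np.array(p,float).reshape(-1,3),np.array(c['rvec'],float),np.array(c['tvec'],float),K,None)[0].reshape(-1,2)
E
python3 - <<'E'
from h import *
import pickle
for n in ['top','side']:
    c=cam(n); pickle.dump(c,open(n+'.pkl','wb')); 
    save(cv2.resize(c['color'],(800,600),interpolation=cv2.INTER_CUBIC),n+'0.png')
    R=cv2.Rodrigues(np.array(c['rvec'],float))[0]
    print(n,c['fx'],-R.T@np.array(c['tvec']).ravel(),R[2])
print(manip.get_eef_rot(),manip.get_grip_width())
E
```

```text
top 360.76652026477933 [ 0.33315676 -0.02742592  1.11718822] [ 0.12448002  0.00334911 -0.99221646]
side 348.3839800116525 [-0.2809656  -0.86582614  0.73431814] [ 0.58732896  0.62813124 -0.51038792]
[-3.14061948e+00 -6.67261360e-06  2.91780860e+00] 0.09104742237785796
```

View pics/top0.png

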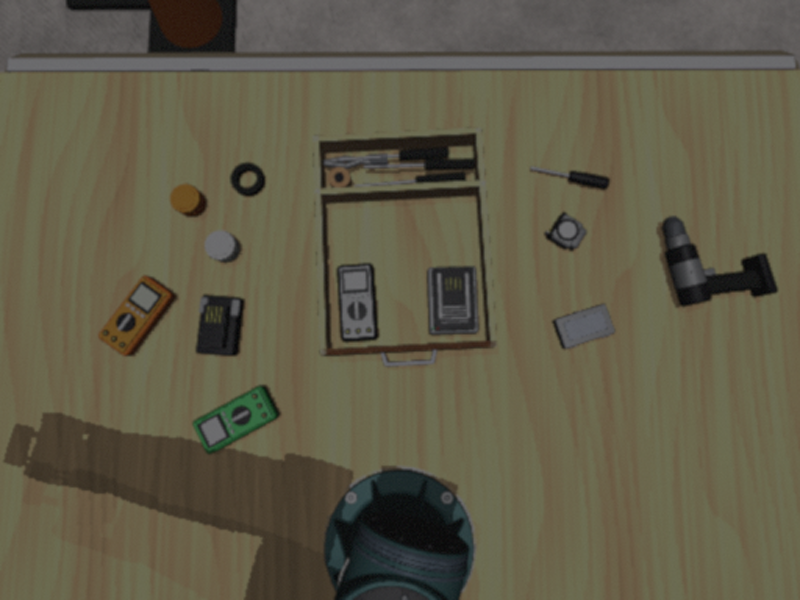

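View pics/side0.png

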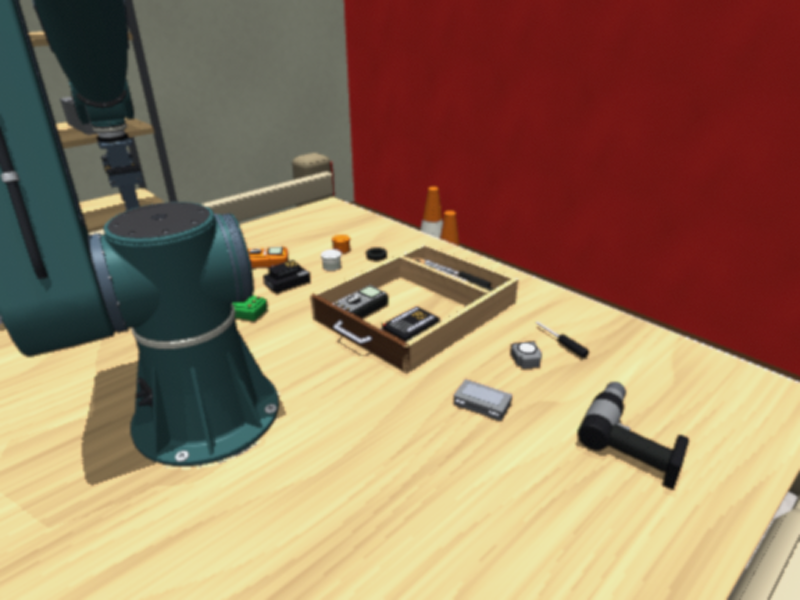

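The candidates, in 800x600 top-view pixels:
- **Tub:** the white one at (222,246), not the orange one at (186,200).
- **Battery:** the black block at (220,325). The charger is the unit in the drawer at (453,300).
- **Meter:** the grey one in the drawer at (356,302). The green one (236,418) and orange one (137,315) are look-alikes.
- **Case:** (584,326).
- **Tape measure:** (567,231), not the insulating roll at (248,179).
- **Bystanders:** screwdriver (570,177) and drill (710,262).

Next I'll take the coarse positions and look from above with the wrist camera.

```bash
python3 - <<'E'
from h import *
import pickle
c=pickle.load(open('top.pkl','rb'));s=512/800
for n,u,v,z in [('tub',222,246,.044),('bat',220,325,.05),('case',584,326,.028),('tape',567,231,.033),('meter',356,302,.056),('charger',453,300,.065),('drFL',322,352,.072),('drFR',492,345,.072),('drBL',316,137,.072),('drBR',482,131,.072),('roll',248,179,.019),('orange',186,200,.04)]:
    print(n,ray(c,u*s,v*s,z).round(3))
t0=manip.get_t()
P=[('L',.56,.30),('D',.62,-.01),('R',.60,-.34)]
for n,x,y in P:
    manip.goto([x,y,.42],[np.pi,0,np.pi/2+np.arctan2(y,x)])
    w=cam('wrist'); pickle.dump(w,open('w%s.pkl'%n,'wb')); save(w['color'],'w%s.png'%n)
    R=cv2.Rodrigues(np.array(w['rvec'],float))[0]
    print(n,manip.get_t()-t0,w['fx'],(-R.T@np.array(w['tvec']).ravel()).round(3),R[2].round(3),manip.get_joint_pos())
ims=[cv2.imread('pics/w%s.png'%n) for n,_,_ in P]
g=np.zeros((600,800,3),np.uint8)
for i,m in enumerate(ims): 
    m=cv2.resize(m,(400,300),interpolation=cv2.INTER_AREA); g[300*(i//2):300*(i//2)+300,400*(i%2):400*(i%2)+400]=m
cv2.imwrite('pics/w3.png',g)
E
```

```text
tub [0.567 0.342 0.044]
bat [0.413 0.338 0.05 ]
case [ 0.411 -0.359  0.028]
tape [ 0.598 -0.332  0.033]
meter [0.456 0.079 0.056]
charger [ 0.458 -0.104  0.065]
drFL [0.361 0.139 0.072]
drFR [ 0.373 -0.175  0.072]
drBL [0.776 0.158 0.072]
drBR [ 0.787 -0.164  0.072]
roll [0.71  0.303 0.019]
orange [0.661 0.418 0.04 ]
L 2.1833 297.64702114084025 [0.525 0.362 0.591] [ 0.122 -0.226 -0.967] [ 4.56280963e-01  1.02514189e-01  1.69777526e+00  9.00972679e-05
  1.34188830e+00 -3.67087896e-02]
D 3.4333 297.64702114084025 [0.621 0.061 0.592] [-0.003 -0.256 -0.967] [-5.19329197e-02  7.50752093e-02  1.72681964e+00  2.00669519e-04
  1.33975309e+00 -3.75968953e-02]
R 4.733300000000001 297.64702114084025 [ 0.635 -0.278  0.592] [-0.124 -0.222 -0.967] [-5.47456274e-01  1.97112859e-01  1.58879924e+00  2.10299417e-04
  1.35559015e+00 -3.37885919e-02]
```

View pics/w3.png

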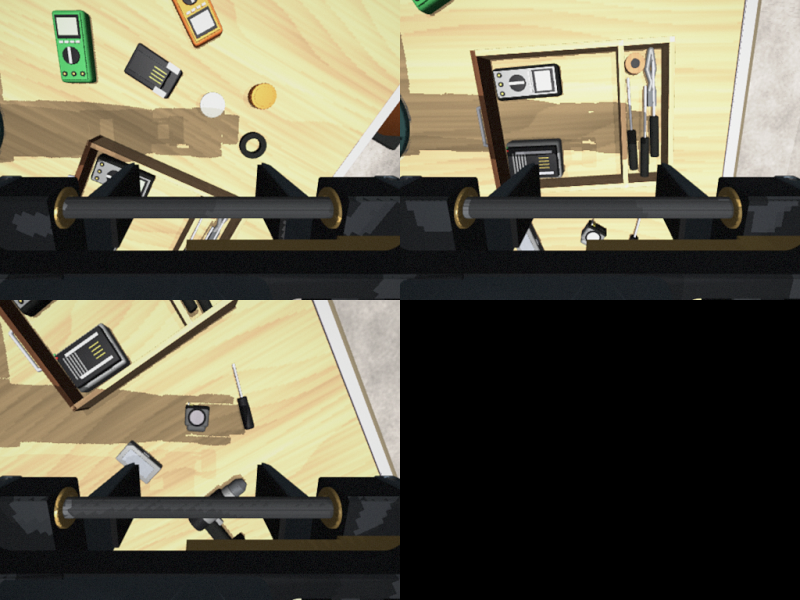

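Wrist view, in mosaic pixels: on the left are the battery (153,70), the white tub (212,105) and the orange tub (262,97). The drawer is upper right, with the meter (525,80) and charger (535,160). At lower left of the mosaic are the case (138,460) and the tape (197,417). I'll take closer looks for measuring.

```bash
python3 - <<'E'
from h import *
import pickle
t0=manip.get_t()
P=[('R2',.50,-.42),('D2',.50,-.06),('L2',.49,.25)]
for n,x,y in P:
    manip.goto([x,y,.30],[np.pi,0,np.pi/2])
    w=cam('wrist'); pickle.dump(w,open('w%s.pkl'%n,'wb'))
    print(n,manip.get_t()-t0)
    im=w['color'][:240]
    if n!='D2': im=im[:, 60:400]
    save(cv2.resize(im,None,fx=800/im.shape[1],fy=800/im.shape[1],interpolation=cv2.INTER_CUBIC),'w%s.png'%n)
E
```

```text
R2 0.7833999999999994
D2 2.1834
L2 3.4166999999999996
```

View pics/wR2.png

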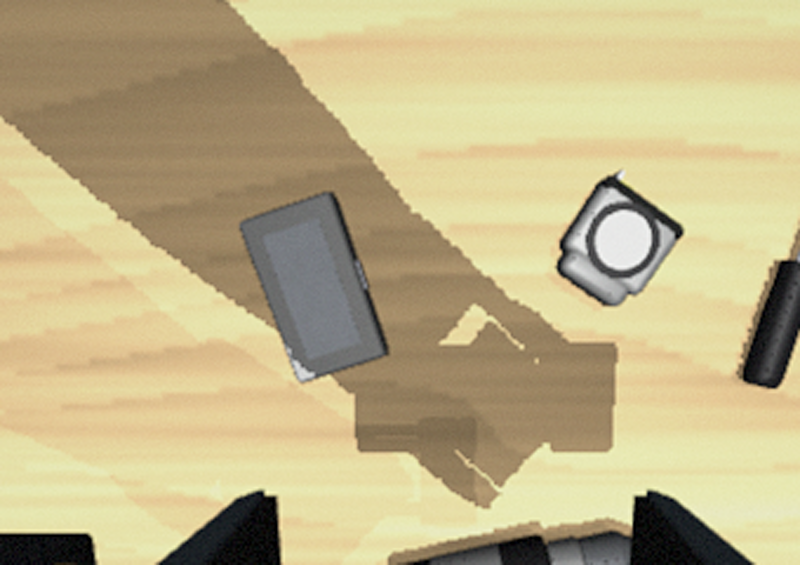

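View pics/wD2.png

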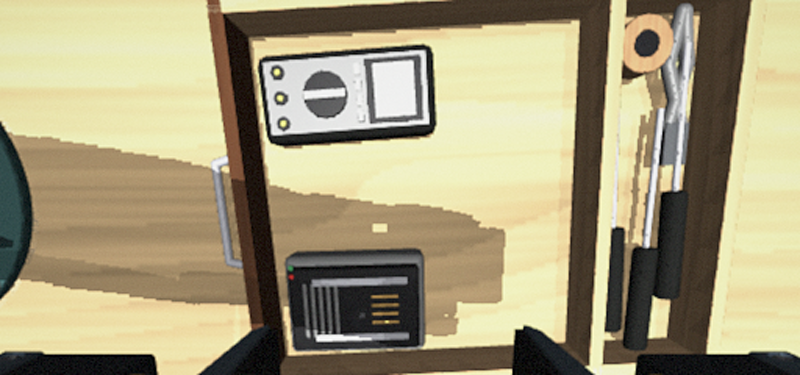

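View pics/wL2.png

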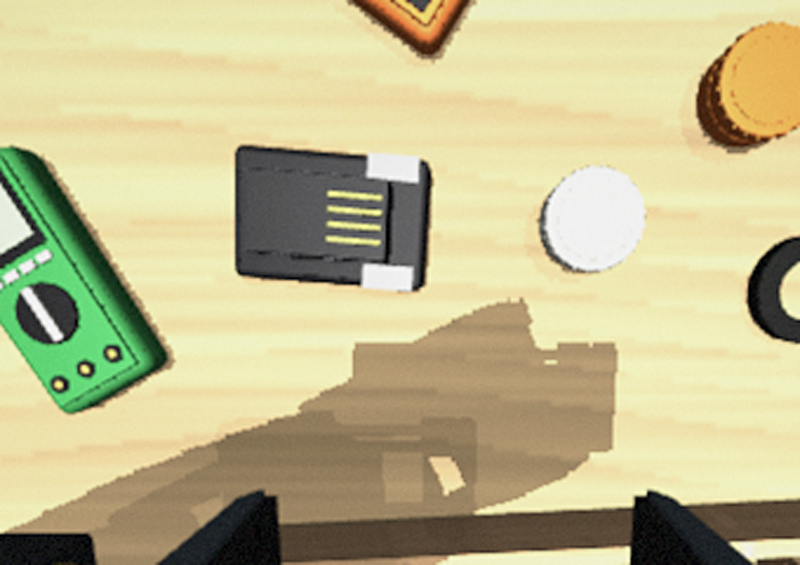

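R2, crop px: case lid corners about (240,222), (328,194), (382,355), (303,382); tape disc at (622,240) with its square +x edge from (612,180) to (682,235). D2: meter (262,60) to (435,135), charger (290,255) to (425,348). L2: battery base x from 236 to 430 and y from 146 to 292, contacts at its +x end on the right; white tub lid at (598,217), and it's clearly the white one. Now I'll convert these to poses.

```bash
python3 - <<'E'
from h import *
import pickle
L=lambda n:pickle.load(open('w%s.pkl'%n,'rb'))
R2,D2,L2=L('R2'),L('D2'),L('L2')
a=340/800;f=lambda u,v:(60+u*a,v*a); g=lambda u,v:(u*.64,v*.64)
def quad(n,c,pts,z,m):
    P=np.array([ray(c,*m(*p),z)[:2] for p in pts]); 
    e=[P[(i+1)%4]-P[i] for i in range(4)]
    print(n,'ctr',P.mean(0).round(4),'len',[round(1e3*np.linalg.norm(x)) for x in e],'ang',[round(np.degrees(np.arctan2(x[1],x[0])),1) for x in e])
quad('case',R2,[(241,222),(330,193),(386,354),(303,382)],.028,f)
quad('tape',R2,[(612,180),(682,235),(625,300),(563,262)],.033,f)
print('tape disc',ray(R2,*f(622,240),.033))
quad('batbase',L2,[(237,147),(429,162),(417,291),(237,276)],.034,f)
quad('block?',L2,[(240,167),(388,180),(386,262),(240,250)],.058,f)
print('contacts end',ray(L2,*f(388,220),.058))
quad('meter',D2,[(262,60),(432,45),(436,128),(268,137)],.056,g)
quad('charger',D2,[(290,256),(422,252),(424,346),(294,349)],.065,g)
# tub: circle of white lid
for nm,c,cen,z,m in [('tub',L2,(598,217),.044,f)]:
    hsv=cv2.cvtColor(c['color'],cv2.COLOR_RGB2HSV); M=((hsv[...,1]<50)&(hsv[...,2]>150)).astype(np.uint8)
    n_,lab,st,ct=cv2.connectedComponentsWithStats(M); u,v=m(*cen); l=lab[int(v),int(u)]; print(nm,st[l],ct[l],ray(c,*ct[l],z).round(4))
c=L2;Tp=np.array([c['cx'],c['cy']]);print(Tp)
E
```

```text
case ctr [ 0.4158 -0.3621] len [57, 101, 56, 102] ang [np.float64(16.7), np.float64(-72.2), np.float64(-161.7), np.float64(108.1)]
tape ctr [ 0.6016 -0.3358] len [54, 50, 45, 54] ang [np.float64(-35.3), np.float64(-130.0), np.float64(149.9), np.float64(59.8)]
tape disc [ 0.60242107 -0.33296822  0.033     ]
batbase ctr [0.4169 0.3472] len [111, 74, 109, 73] ang [np.float64(-4.2), np.float64(-96.3), np.float64(175.3), np.float64(85.4)]
block? ctr [0.4117 0.3484] len [82, 44, 83, 44] ang [np.float64(-4.8), np.float64(-93.0), np.float64(175.4), np.float64(85.4)]
contacts end [0.45333083 0.34587752 0.058     ]
meter ctr [0.4626 0.0778] len [138, 63, 142, 59] ang [np.float64(4.5), np.float64(-85.9), np.float64(-177.2), np.float64(90.6)]
charger ctr [ 0.4662 -0.0984] len [116, 88, 121, 87] ang [np.float64(1.7), np.float64(-88.0), np.float64(-178.7), np.float64(89.0)]
tub [ 291   70   44   46 1530] [312.55163399  92.34901961] [0.5717 0.3481 0.044 ]
[253.10801849 192.93191117]
```

```bash
cat >> h.py <<'E'
DN=lambda yaw:[np.pi,0,yaw]
def st(s): print(s,'t',round(manip.get_t(),1),'w',round(manip.get_grip_width(),4),'F',np.round(manip.get_ft_force(),1),'gf',np.round(manip.get_gripper_force(),1),'p',np.round(manip.get_position(),4))
def pick(x,y,z,yaw,force,up):
    manip.goto([x,y,z+.10],DN(yaw)); manip.move_straight([x,y,z],vel=.12); st('down')
    manip.clamp(force); st('clamped')
    manip.move_straight([x,y,up],vel=.2); st('up')
E
python3 - <<'E'
from h import *
import pickle
D2=pickle.load(open('wD2.pkl','rb'));g=lambda u,v:(u*.64,v*.64)
print('meter floor edge',ray(D2,*g(272,144),.008),ray(D2,*g(432,134),.008),'charger floor edge',ray(D2,*g(295,251),.008),ray(D2,*g(420,248),.008))
pick(.4125,.348,.037,np.pi/2-np.radians(4.6),40,.25)
manip.goto([.52,-.09,.40],DN(np.pi/2))
w=cam('wrist'); pickle.dump(w,open('wD3.pkl','wb')); st('look')
im=w['color'][:230]; save(cv2.resize(im,None,fx=800/512,fy=800/512,interpolation=cv2.INTER_CUBIC),'wD3.png')
E
```

```text
meter floor edge [0.3839393  0.04132257 0.008     ] [0.53526784 0.05010076 0.008     ] charger floor edge [ 0.39994824 -0.06056703  0.008     ] [ 0.52528113 -0.05773394  0.008     ]
down t 10.1 w 0.0912 F [-0.7  0.2  0.7] gf 0.0 p [0.413  0.3483 0.0376]
clamped t 10.4 w 0.0798 F [-1.5 -1.5  8.3] gf 40.0 p [0.4128 0.3483 0.0377]
up t 11.6 w 0.08 F [ 0.1 -0.5 -5.1] gf 40.0 p [0.4119 0.3475 0.2488]
look t 13.4 w 0.0799 F [-0.3 -0.2 -2.5] gf 40.0 p [ 0.52   -0.0892  0.3995]
```

View pics/wD3.png

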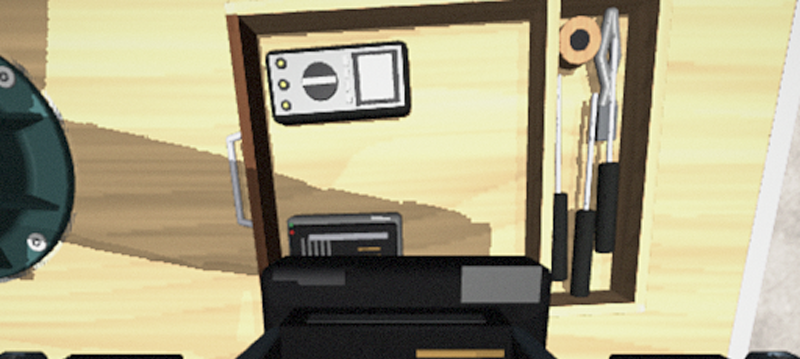

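The battery is held (80 mm wide), and the gap between charger and meter measures about 102 mm. I'll place it now.

```bash
cat >> h.py <<'E'
def place(x,y,z,yaw,up=.25,h=.10):
    manip.goto([x,y,z+h],DN(yaw)); manip.move_straight([x,y,z],vel=.08); st('at')
    manip.gripper_open(); manip.sleep(.2); st('open')
    manip.move_straight([x,y,up],vel=.2); st('up')
E
python3 - <<'E'
from h import *
import pickle
place(.4585,-.0067,.0465,np.pi/2+np.radians(2.3))
manip.goto([.5,-.11,.40],DN(np.pi/2))
w=cam('wrist'); pickle.dump(w,open('wD4.pkl','wb')); st('look')
im=w['color'][:240,100:420]; save(cv2.resize(im,None,fx=2.5,fy=2.5,interpolation=cv2.INTER_CUBIC),'wD4.png')
E
```

```text
at t 15.9 w 0.0796 F [ 0.1 -0.4 -4.6] gf 40.0 p [ 0.4588 -0.0067  0.0469]
open t 16.5 w 0.0913 F [-0.1  0.5  0.3] gf 0.0 p [ 0.4585 -0.0067  0.0465]
up t 17.6 w 0.091 F [ 0.7  0.5 -0.4] gf 0.0 p [ 0.4579 -0.0067  0.249 ]
look t 18.5 w 0.0915 F [ 0.8 -0.2  0.5] gf 0.0 p [ 0.4991 -0.1091  0.3977]
```

View pics/wD4.png

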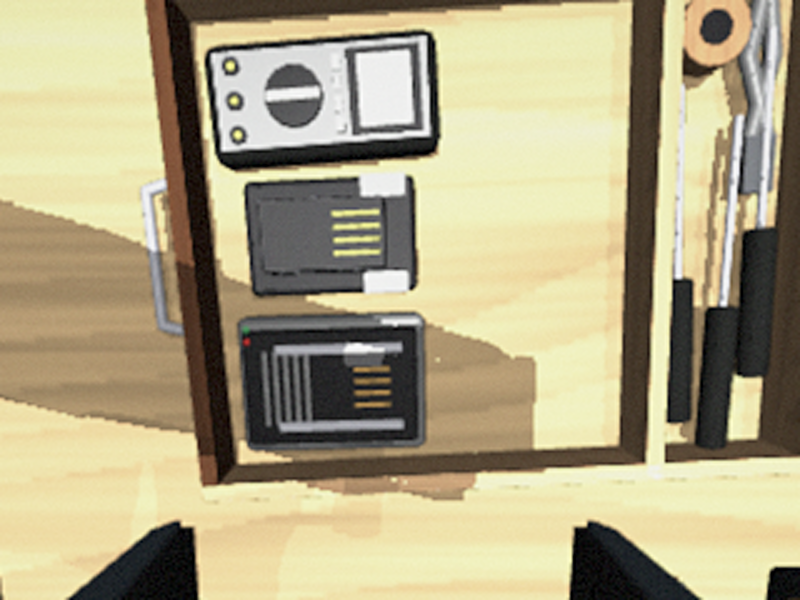

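D4: the battery sits square between the meter (px 208–438, 32–168) and the charger (238–424, 313–450). The right wall's inner top edge runs (230,481)–(645,462), and the cross wall's floor edge is near x=622.

```bash
python3 - <<'E'
from h import *
import pickle
D=pickle.load(open('wD4.pkl','rb'));g=lambda u,v:(100+u*.4,v*.4)
r=lambda u,v,z:ray(D,*g(u,v),z)[:2].round(4)
for n,q,z in [('charger',[(239,322),(423,315),(425,445),(243,450)],.065),('chargerlow',[(239,322),(423,315),(425,445),(243,450)],.05),('meter',[(209,50),(430,34),(437,148),(218,160)],.056),('bat',[(246,183),(414,176),(414,290),(253,296)],.042)]:
    P=np.array([r(*p,z) for p in q]);print(n,P.mean(0).round(4),P.tolist())
print('rwall top',r(230,481,.072),r(645,462,.072),'floor',r(240,464,.008),r(618,449,.008))
print('cross floor',r(630,5,.008),r(622,445,.008),'cross top',r(665,5,.072),r(652,460,.072))
E
```

```text
charger [ 0.4646 -0.1037] [[0.4033, -0.0622], [0.5254, -0.0578], [0.528, -0.1457], [0.4017, -0.1491]]
chargerlow [ 0.4636 -0.1056] [[0.4004, -0.0629], [0.5262, -0.0583], [0.5288, -0.1488], [0.3988, -0.1524]]
meter [0.4615 0.0746] [[0.3912, 0.1023], [0.528, 0.111], [0.5335, 0.046], [0.3932, 0.039]]
bat [ 0.4643 -0.0073] [[0.4081, 0.027], [0.5195, 0.0312], [0.5202, -0.0418], [0.4094, -0.0458]]
rwall top [ 0.393  -0.1695] [ 0.6788 -0.1562] floor [ 0.3878 -0.1726] [ 0.6801 -0.1609]
cross floor [0.664  0.1421] [ 0.683  -0.1578] cross top [0.6659 0.1215] [ 0.6835 -0.1548]
```

```bash
python3 - <<'E'
from h import *
import pickle
pick(.4158,-.3621,.006,np.radians(108),30,.25)
place(.6024,-.0947,.015,np.pi+np.radians(2.2),h=.14)
manip.goto([.60,-.19,.36],DN(np.pi/2))
w=cam('wrist'); pickle.dump(w,open('wD5.pkl','wb')); st('look')
im=w['color'][:240,100:420]; save(cv2.resize(im,None,fx=2.5,fy=2.5,interpolation=cv2.INTER_CUBIC),'wD5.png')
E
```

```text
down t 20.9 w 0.0912 F [-0.3  0.1 -0.2] gf 0.0 p [ 0.4162 -0.3624  0.0066]
clamped t 21.5 w 0.0595 F [-2.6 -0.3  5.9] gf 30.0 p [ 0.4158 -0.3622  0.0062]
up t 22.9 w 0.06 F [-0.5 -0.1 -1.9] gf 30.0 p [ 0.4153 -0.3616  0.2488]
at t 26.1 w 0.0598 F [ 1.   0.  -3.1] gf 30.0 p [ 0.6027 -0.0947  0.0154]
open t 26.9 w 0.0913 F [-0.2 -0.1 -0.7] gf 0.0 p [ 0.6024 -0.0947  0.015 ]
up t 28.2 w 0.091 F [-0.1 -0.8  1.1] gf 0.0 p [ 0.6018 -0.0946  0.2488]
look t 29.6 w 0.0912 F [ 0.7 -0.4 -0.3] gf 0.0 p [ 0.5998 -0.1897  0.3593]
```

View pics/wD5.png

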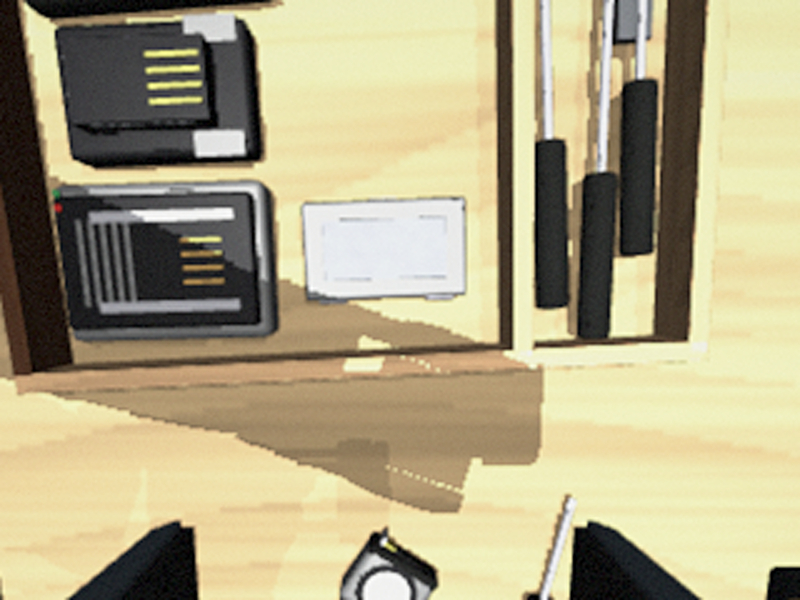

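D5: the case lies straight behind the charger, with lid corners (303,204), (465,197), (466,295), (307,299). The tape comes next, set down on the measured lid centre.

```bash
python3 - <<'E'
from h import *
import pickle
D=pickle.load(open('wD5.pkl','rb'));g=lambda u,v:(100+u*.4,v*.4)
P=np.array([ray(D,*g(*p),.036)[:2] for p in [(303,204),(465,197),(466,295),(307,299)]]);c=P.mean(0);print(c,P.round(3).tolist())
Q=np.array([ray(D,*g(*p),.065)[:2] for p in [(57,190),(272,180),(276,332),(70,338)]]);print('charger',Q.mean(0),Q.round(3).tolist())
assert np.hypot(*(c-[.6024,-.0947]))<.008
c=(c+[.6024,-.0947])/2
pick(.6047,-.3297,.007,np.radians(55),30,.25)
place(c[0],c[1]+.004,.044,np.radians(92.3),h=.10)
manip.goto([.60,-.19,.36],DN(np.pi/2))
w=cam('wrist'); pickle.dump(w,open('wD6.pkl','wb')); st('look')
im=w['color'][:240,100:420]; save(cv2.resize(im,None,fx=2.5,fy=2.5,interpolation=cv2.INTER_CUBIC),'wD6.png')
E
```

```text
[ 0.60123579 -0.09721635] [[0.55, -0.07], [0.651, -0.066], [0.653, -0.125], [0.551, -0.128]]
charger [ 0.47109553 -0.10571048] [[0.408, -0.065], [0.535, -0.06], [0.534, -0.147], [0.407, -0.151]]
down t 31.7 w 0.0911 F [ 0.  -0.3 -0.1] gf 0.0 p [ 0.6052 -0.33    0.0077]
clamped t 32.3 w 0.0577 F [-2.2  1.5  4. ] gf 30.0 p [ 0.6047 -0.3297  0.0071]
up t 33.7 w 0.0576 F [-0.5 -0.4 -2.4] gf 30.0 p [ 0.6042 -0.3294  0.2486]
at t 36.1 w 0.0578 F [ 0.   0.  -0.9] gf 30.0 p [ 0.6022 -0.092   0.0445]
open t 37.0 w 0.0912 F [-0.6 -0.3  0.7] gf 0.0 p [ 0.6018 -0.0919  0.044 ]
up t 38.1 w 0.0908 F [-0.1 -0.5 -0.5] gf 0.0 p [ 0.6012 -0.0919  0.2488]
look t 38.8 w 0.0912 F [-0.1 -1.1 -0.5] gf 0.0 p [ 0.5993 -0.1891  0.3578]
```

View pics/wD6.png

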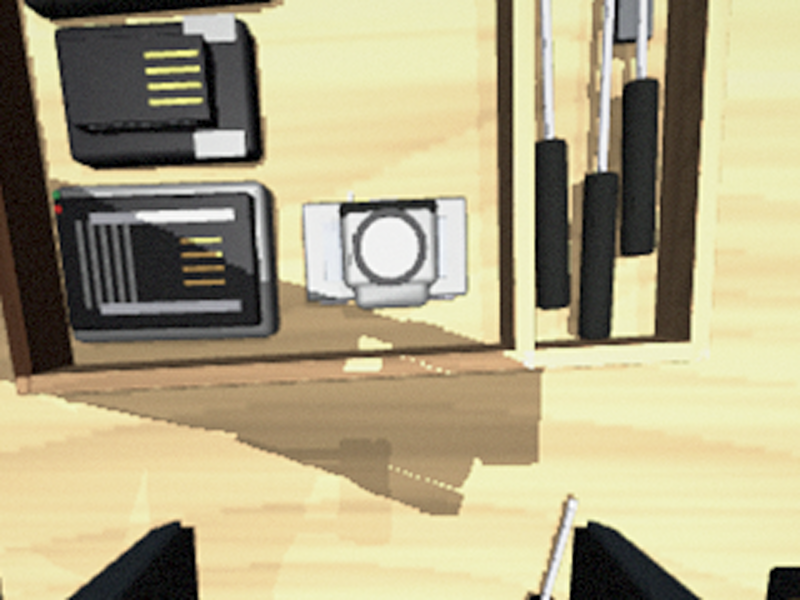

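D6: the tape lies flat on the lid, with its disc at (390,248). Next I'll pick the tub and take a nadir look at the meter on the way.

```bash
python3 - <<'E'
from h import *
import pickle
D=pickle.load(open('wD6.pkl','rb'));print('disc',ray(D,100+390*.4,248*.4,.069),'lid', np.mean([ray(D,100+u*.4,v*.4,.036) for u,v in [(303,204),(466,197),(467,295),(307,302)]],0))
manip.goto([.50,.0,.34],DN(np.pi/2))
w=cam('wrist'); pickle.dump(w,open('wD7.pkl','wb')); st('look')
im=w['color'][:240,100:420]; save(cv2.resize(im,None,fx=2.5,fy=2.5,interpolation=cv2.INTER_CUBIC),'wD7.png')
pick(.5717,.3481,.010,np.pi/2,20,.25)
E
```

```text
disc [ 0.60355479 -0.09754987  0.069     ] lid [ 0.60111175 -0.09737548  0.036     ]
look t 39.7 w 0.0912 F [ 0.4  0.6 -0.1] gf 0.0 p [ 0.5009 -0.0007  0.3402]
down t 42.3 w 0.0912 F [-1.   0.6 -0.3] gf 0.0 p [0.5722 0.3484 0.0107]
clamped t 42.9 w 0.0577 F [-0.2 -0.8  2.1] gf 20.0 p [0.5717 0.3481 0.0102]
up t 44.2 w 0.0578 F [-0.1  0.7 -1.3] gf 20.0 p [0.5711 0.3478 0.2487]
```

View pics/wD7.png

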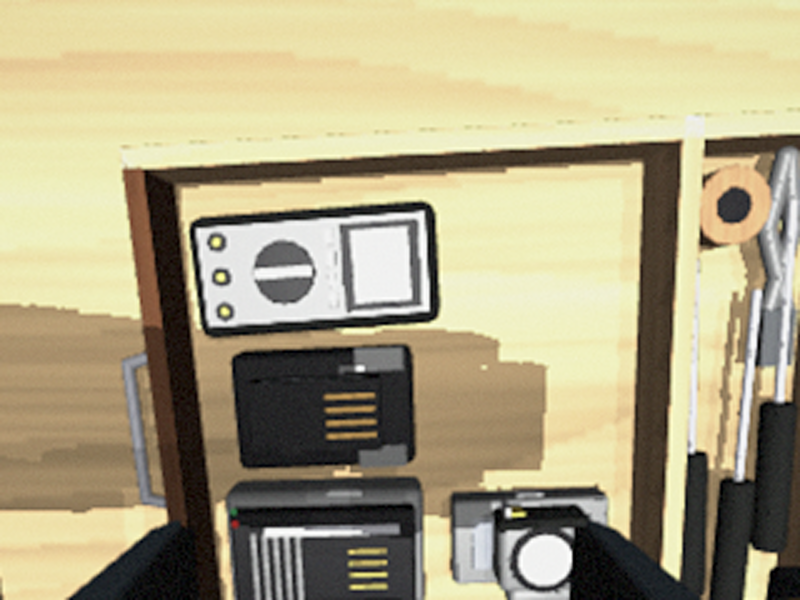

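D7: the meter seen nearly from straight above has boot corners (192,219), (435,204), (439,320), (206,335). I'll place the tub from these.

```bash
python3 - <<'E'
from h import *
import pickle
D=pickle.load(open('wD7.pkl','rb'))
P=np.array([ray(D,100+u*.4,v*.4,.05)[:2] for u,v in [(192,219),(435,204),(439,320),(206,335)]]);c=P.mean(0)
d=(P[1]-P[0])+(P[2]-P[3]);d/=np.linalg.norm(d);print('meter',c,np.degrees(np.arctan2(d[1],d[0])),P.round(3).tolist())
assert np.hypot(*(c-[.461,.078]))<.008
t=c+.142*d;print(t)
place(t[0],t[1],.020,np.pi/2+np.radians(2.3),h=.12,up=.3)
manip.goto([.55,-.02,.42],DN(np.pi/2))
w=cam('wrist'); pickle.dump(w,open('wD8.pkl','wb')); st('look')
im=w['color'][:240,100:420]; save(cv2.resize(im,None,fx=2.5,fy=2.5,interpolation=cv2.INTER_CUBIC),'wD8.png')
E
```

```text
meter [0.46220146 0.07854489] 3.451375317597282 [[0.389, 0.108], [0.532, 0.116], [0.535, 0.05], [0.393, 0.041]]
[0.60394391 0.0870935 ]
at t 47.0 w 0.0577 F [ 0.2 -0.4 -1.2] gf 20.0 p [0.6043 0.0871 0.0205]
open t 47.9 w 0.0912 F [ 0.2  0.5 -0.5] gf 0.0 p [0.6039 0.0871 0.02  ]
up t 49.4 w 0.0909 F [ 0.2  0.6 -0.1] gf 0.0 p [0.6034 0.087  0.2988]
look t 50.2 w 0.0912 F [ 0.1  0.8 -0.5] gf 0.0 p [ 0.5499 -0.0193  0.4181]
```

View pics/wD8.png

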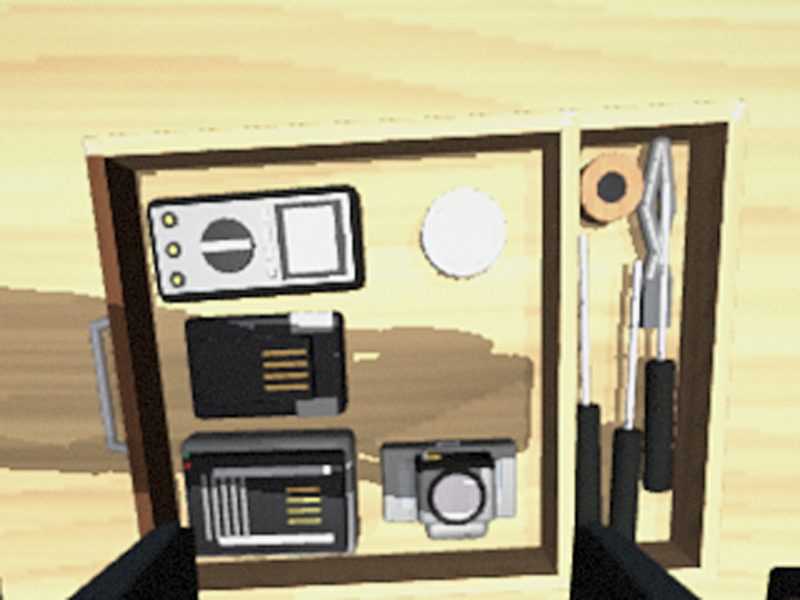

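D8: the tub (463,232) stands straight behind the meter, the tape is on the case behind the charger, and the battery is between the two. Everything is upright, so I'm handing in.

```bash
python3 - <<'E'
from h import *
manip.sleep(.3); print(manip.hand_in())
E
```

```text
the job is handed in; nothing more can be done
None
```

I packed the drawer as asked and handed it in about 50 s into the 125 s allowed: the last picture shows all four items upright and in place, but `hand_in` gave no pass/fail verdict.

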